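# Free the soap dish and hold it up level

### The job

I want to wipe the chrome soap rack: flip its black-handled cam lever fully over, away from the dish, so that the keeper lets go of the dish, and only then lift the white dish straight up with the green soap still lying in it. Hold it level and steady in the gripper about 10 cm above its seat, directly over the rack and touching nothing else, and finish while still holding it there. Leave everything else on the shelf where it is.

Things in the scene. Friction and masses are not known exactly. Their poses are not given: they have to be found in the camera images.
- rack: chrome wire soap rack, fixed to the tile. Origin: on the tile under the middle of the seat; z up, y along the dish's length towards the cam lever. At y = -63.5 mm a wire end stop up to 62 mm; side guide wires at x = +-35.5 mm, y = +-43 mm, up to 57 mm, 6 mm thick. Between the guides both long sides of the dish are open to fingers down to the tile. Cam housing at y = 90 to 124 mm, up to 86 mm
- rack_seat (a point): middle of the dish's seat, 40 mm above the rack's origin, axes as the rack's; the seated dish's origin lies here within 1.5 mm. The dish rests on two 8 mm rails along y at x = +-22 mm
- keeper_lip (a point): top of the inner edge of the steel keeper's lip, 69.5 mm above the tile, 30 mm wide (x). While locked the lip reaches 7 mm over the dish's +y end rim and stops it from being lifted. Flipping the lever draws the keeper 12 mm back along the rack's +y, in step with the lever, clear of the rim; nothing else moves it
- cam_lever (a joint): angle of the cam lever about its pivot (rad). 0 = locked: lever leans 25 deg (0.44 rad) from upright in over the dish's end. It swings in the rack's y-z plane, up and over towards the rack's +y, to the stop at 1.5 = free: it then leans 61 deg outwards, away from the dish. Starts between 0 and 0.12. Stays where it is left; friction only, about 1.5 N at the tip, no spring
- lever_tip (a point): end of the cam lever's black grip, 71 mm from the pivot. The lever is a bar 14 mm wide (rack x) and 6 mm thick; the grip, its last 26 mm, is 18 mm wide and 10 mm thick
- lever_pivot (a point): pivot of the cam lever, at rack x = 0, y = 112 mm, 72 mm above the tile; axis along the rack's x
- dish: white ceramic lift-out soap dish, open box 62 mm wide (x) by 116 mm long (y) by 24 mm high, walls 5 mm thick with straight upright sides, inner floor 5 mm with 3 mm ribs; about 160 g. Origin: centre of its underside; z up. It sits in the rack with its axes along the rack's; grip it across the 62 mm width, near the middle of its length
- soap: green bar of soap lying loose in the dish, 46 x 76 x 24 mm (x, y, z), about 85 g, on ribs 8 mm above the dish's underside, so that its top stands 8 mm above the dish's rim. Origin: centre of its underside. Anywhere up to 10 mm off the middle lengthwise
- comb: orange plastic comb lying flat, 180 mm long (y) by 38 mm, 5 mm thick; bystander. Origin: centre of the underside
- stand: wooden toothbrush stand 56 x 110 mm, 91 mm high, with a blue and a red toothbrush reaching 187 mm, in one piece; bystander. Origin: centre of the underside
- tumbler: clear glass tumbler, 74 mm across the rim, 100 mm high; bystander. Origin: centre of the underside
- tin: round aluminium tin with lid, 92 mm across, 46 mm high; bystander. Origin: centre of the underside
- lotion: white and blue pump bottle, 63 mm across, 170 mm high; bystander. Origin: centre of the underside
- nailbrush: wooden nail brush with yellow bristles down, 40 x 88 mm, 27 mm high; bystander. Origin: centre of the underside

How it is judged:
On the way, in this order (a step that is already met when the one before it is completed fails the run):
1. the cam lever is flipped over to free while the dish still sits in the rack (value of joint cam_lever above 1.2 rad and distance between dish and rack_seat below 0.006 m and angle between dish's own z axis and vertical below 0.05 rad), for 0.1 s.
2. the dish is lifted clear of the rack, level, with the soap in it (z of dish in the frame of rack_seat between 0.06 and 0.15 m and horizontal distance between dish and rack_seat below 0.05 m and angle between dish's own z axis and vertical below 0.12 rad and contact force between dish and the fingers above 1 N and contact force between dish and rack below 0.05 N and z of soap in the frame of dish between 0.004 and 0.014 m and x of soap in the frame of dish between -0.012 and 0.012 m and y of soap in the frame of dish between -0.025 and 0.025 m and contact force between soap and dish above 0.2 N), for 0.5 s.
At the end, for the whole second after the job is handed in: Dish held in the fingers 60 to 150 mm above its seat, within 50 mm of straight over it, level within 0.12 rad, still (under 20 mm/s, 0.15 rad/s), off the rack, soap lying in it; cam lever beyond 1.2 rad; bystanders upright, within 30 mm of their starts (all of step 2 and value of joint cam_lever above 1.2 rad and linear speed of dish below 0.02 m/s and angular speed of dish below 0.15 rad/s and angle between each of comb, stand, tumbler, tin, lotion, nailbrush's own z axis and vertical below 0.1 rad and distance of each of comb, stand, tumbler, tin, lotion, nailbrush from where it was at the start of the episode below 0.03 m); the arm keeps its last pose, push and grip.
It fails at once if the dish is lifted or pulled out (over 15 mm) with the lever not yet over (value of joint cam_lever below 1 rad and distance between dish and rack_seat above 0.015 m).
It fails at once if the dish is tipped more than 0.35 rad (20 deg) (angle between dish's own z axis and vertical above 0.35 rad).
It fails at once if the soap leaves the dish (distance between soap and dish above 0.05 m).
It fails at once if a bystander is shoved more than 30 mm or knocked over (distance of any of comb, stand, tumbler, tin, lotion, nailbrush from where it was at the start of the episode above 0.03 m or angle between any of comb, stand, tumbler, tin, lotion, nailbrush's own z axis and vertical above 0.5 rad).
It also fails if it takes over 50 s, if anything falls off the work surface, if the arm or the gripper's body presses on something with over 40 N, if the wrist force passes 120 N, or if a joint passes its speed limit or range.

### The arm

A 6-joint arm with a two-finger parallel gripper is mounted at the origin on the work surface. World frame = base frame: x ahead of the robot, y to its left, z up, the work surface at z = 0. Lengths are in m, angles in rad, forces in N, time in s.
With the tool pointing down it reaches from about 0.225 to 0.875 m from the base axis. Payload 3.4 kg.
Tool frame: the origin (TCP) lies between the finger pads; the fingertips stand 8 mm ahead of it and the grasp point (between the pads) lies 11 mm behind it; z points along the fingers, y is the line along which they close (so a half turn about z gives the same grasp; the last joint's range is limited). The gripper opens to 85 mm and grips with 20 to 120 N. Pads are 22 mm wide; open, the fingers measure 114 mm over their backs; the gripper's body (76 mm by 85 mm) begins 54 mm behind the grasp point. The pads swing forward as they close: fully open they stand 13 mm farther back than shut.
Start: joints at [1.119, 0.276, 1.505, -0, 1.361, -0.121], TCP at [0.187, 0.544, 0.239] pointing down, gripper open.
Joint ranges: [-2.89, 2.89], [-0.75, 2.08], [0.22, 2.7], [-1.18, 4.32], [0.11, 2.71], [-2.7, 2.7]. Speed limits (rad/s): [2.57, 2.57, 3.14, 3.14, 3.14, 3.14].

### API

Orientations are given as a unit quaternion [w, x, y, z].
In Python, from rig import manip, optics, finder gives the robot as it stands.
- The arm moves only by the tool servo_tool, never from a script. Its argument "increments" is a list of rows, each a list of 7 numbers: the shift along the tool's x, y, z in cm, then the turn, a rotation vector about the tool's x, y, z in degrees, then the closure, from -1 (fully open) to 1 (shut). In form: [[x, y, z, rx, ry, rz, gripper], ...]. A call has exactly 5 rows; each row shifts and turns the commanded pose from where the row before left it, along the tool's axes as they then stand; what a row does not reach is not made up. A row lasts 1/10 s, in which the tool goes at most 50 mm and 8.59 degrees, less where a joint would pass 70% of its speed; a pose out of reach is approached as far as the arm can. A call is refused whole if a number of a shift passes 5 or a number of a turn 8.59, either way. A call with a gripper value outside its range is refused whole. The fingers move at their own pace and stop on an object; "squeeze" is the grip in N (left out, the last holds). Time passes only in rows, so rows that do not move let the fingers close, or fill a call up. It gives the time, the measured TCP pose, the force, the opening and the grip force at its end, in the units of the state.
- manip.get_state(): the state, without advancing time (a new reading comes with each control period).
- optics.get_image(name): name is "scene" or "top"; returns the picture (384x512x3 uint8, red, green, blue); there is no depth.
- optics.get_calibration(name): a dict with "fov_y" (degrees; the focal length in pixels is half the picture's height over the tangent of half this angle, whatever the lens; pixels are square), "cx", "cy" (the principal point, pixels), "world_to_cam" (4x4, takes a point from world to camera coordinates). Camera axes: x right, y down, z forward; pixel columns grow to the right and rows downward; lengths in m; the calibration is good to about 2 mm. A picture is of the moment at which its call begins. get_calibration takes no time and is no camera call.
- manip.sign_off(): hands the job in; it is judged then, once.
Trained networks look in the newest picture that a camera, given by its name, has taken for a name from the list of things; names that differ only in an ending like _2 or _b are one class to them, and where a whole thing is asked for, a point or a joint stands for the part that bears it (a point fixed in the world has none). Each returns a list of dicts, best first, with "p" (0 to 1); they miss things now and then, are a little off and sometimes report something else, mostly with a low value. They report only what shows in the picture. A call takes as long as a camera call.
- finder.silhouettes(label, camera): "region" (384x512 bool, what is visible of it) and "box" ([centre column, centre row, width, height] in pixels, round what is visible of it).
- finder.tip_of(label, camera): "at" ([column, row] in pixels: a listed point, or the origin of a listed thing).
The state is a dict: "clock": time; "qpos": joint angles; "qd": joint speeds; "effort": joint torques, N m; "position": TCP position; "ee_rot": TCP orientation; "contact_force": force on the tool from outside, world axes, zero at the start; "moment": the same for the moment, N m; "width": finger opening in m; "gripper_force": force on a finger pad.
Only numpy, scipy, OpenCV 4.12 (cv2) and the standard library are available. Lean on these libraries where they do the work, as an engineer would, in place of code of your own. Each camera call takes 0.05 s, during which the arm holds its last target. There are 200 camera calls.

## Working session

There is one attempt and no reset: what is moved stays moved. The work goes in short steps, Python scripts to look and compute and a tool call to move; the robot and the scene stay as the last step left them, time stands still between calls to the robot, and variables do not carry over. Pictures are saved under pics/ and viewed, at most 10 in all, crops included, and the job is handed in when it is done.

Besides the shell and the picture viewer there is one more tool, called after "Call:" by a JSON object that holds its "method" and its "body". servo_tool: Moves the arm, as the interface text tells. Its arguments: {"type":"object","properties":{"increments":{"type":"array","items":{"type":"array","items":{"type":"number"}}},"squeeze":{"type":"number"}},"required":["increments"]}

```bash
mkdir -p pics; cat > h.py <<'E'
import numpy as np, cv2
from rig import manip, optics, finder
def cal(n):
    c=optics.get_calibration(n); f=192/np.tan(np.radians(c["fov_y"])/2)
    return f,c["cx"],c["cy"],np.array(c["world_to_cam"])
def ray(n,uv):
    f,cx,cy,T=cal(n); R=T[:3,:3]; o=-R.T@T[:3,3]
    return o,R.T@np.array([(uv[0]-cx)/f,(uv[1]-cy)/f,1])
def atz(n,uv,z):
    o,d=ray(n,uv); return o+d*(z-o[2])/d[2]
def proj(n,p):
    f,cx,cy,T=cal(n); q=T[:3,:3]@np.array(p)+T[:3,3]; return np.array([cx+f*q[0]/q[2],cy+f*q[1]/q[2]])
def tri(a,b):
    A=[];B=[]
    for n,uv in (("scene",a),("top",b)):
        o,d=ray(n,uv); d/=np.linalg.norm(d); P=np.eye(3)-np.outer(d,d); A.append(P);B.append(P@o)
    A=np.vstack(A);B=np.hstack(B); x=np.linalg.lstsq(A,B,rcond=None)[0]
    return x,np.linalg.norm(A@x-B)
E
python3 - <<'E'
from h import *
np.set_printoptions(precision=4,suppress=True)
for n in ("scene","top"):
    cv2.imwrite(f"pics/{n}0.png",optics.get_image(n)[:,:,::-1])
    print(n,cal(n)[0],ray(n,(256,192)))
for l in ("rack","rack_seat","keeper_lip","lever_tip","lever_pivot","dish","soap"):
    r={}
    for n in ("scene","top"):
        t=finder.tip_of(l,n)
        if t: r[n]=t[0]["at"]; print(l,n,np.array(t[0]["at"]),t[0]["p"])
    if len(r)==2: print("   tri",*tri(r["scene"],r["top"]))
print(manip.get_state())
E
```

```text
scene 447.071778339134 (array([1.0125, 0.5767, 1.1272]), array([-0.3384, -0.4571, -0.8225]))
top 440.1886118368285 (array([ 0.4075, -0.0068,  1.3085]), array([ 0.1614,  0.0009, -0.9871]))
rack scene [267.  222.1] 0.71
rack top [128.4 255.1] 0.32
   tri [0.5519 0.2299 0.252 ] 0.19841369804626036
rack_seat top [198.5 196.2] 0.56
keeper_lip scene [280.8 226.8] 0.52
keeper_lip top [209.7 203. ] 0.57
   tri [0.584  0.123  0.0628] 0.007946165818624866
lever_tip scene [289.8 217.2] 0.44
lever_tip top [197.8 195.9] 0.38
   tri [0.5873 0.1489 0.1521] 0.000675455473168298
lever_pivot scene [295.2 239.7] 0.79
lever_pivot top [194.4 200.6] 0.67
   tri [0.5847 0.1726 0.0662] 0.004233667702554652
dish scene [270.9 214.8] 0.97
dish top [233.4 207.2] 0.68
   tri [0.573  0.0593 0.0323] 0.002922276364553541
soap scene [273.1 217.3] 0.61
soap top [229. 204.] 0.95
   tri [0.5792 0.0732 0.0437] 0.0005327053741465829
{'clock': 0.8, 'qpos': array([ 1.119 ,  0.2759,  1.5049, -0.    ,  1.3607, -0.121 ]), 'qd': array([-0.0014,  0.0013,  0.0002,  0.0007,  0.0026,  0.0005]), 'effort': array([ -0.0002, -41.6592, -24.6089,  -0.0003,  -0.    ,  -0.    ]), 'position': array([0.1868, 0.5439, 0.2393]), 'ee_rot': array([0.    , 0.1646, 0.9864, 0.0001]), 'contact_force': array([-0.9763,  0.2531, -0.1773]), 'moment': array([ 0.0184, -0.0337, -0.0151]), 'gripper_force': 0.0, 'width': 0.08515215527062768}
```

View pics/scene0.png

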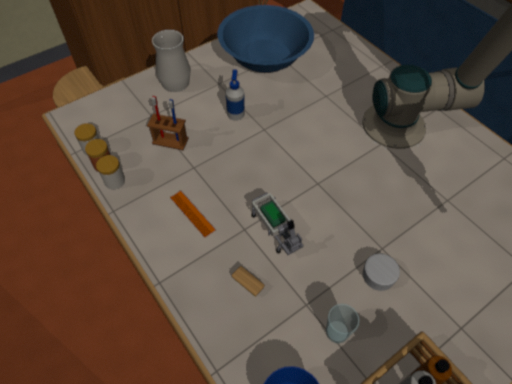

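View pics/top0.png

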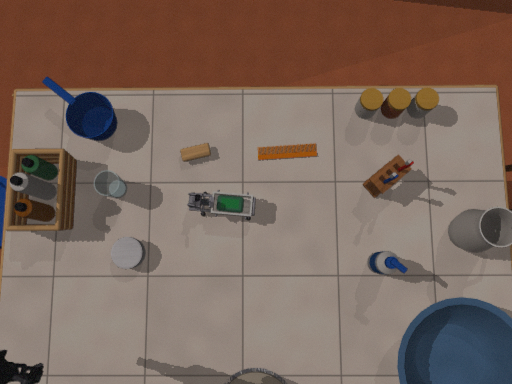

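The scene picture shows the rack at about (275,222) with its lever at (290,235). The top picture shows the dish at (233,204) and the lever at (198,202), with world +y to the left. The comb, nailbrush, tumbler and tin are all well clear of the rack.

```bash
python3 - <<'E'
from h import *
np.set_printoptions(precision=4,suppress=True)
I={n:optics.get_image(n) for n in ("scene","top")}
a=cv2.resize(I["scene"][180:265,235:315],(376,400),interpolation=cv2.INTER_CUBIC)
b=cv2.resize(I["top"][180:230,180:262],(420,256),interpolation=cv2.INTER_CUBIC)
c=np.zeros((400,796,3),np.uint8);c[:,:376]=a;c[:256,376:]=b
cv2.imwrite("pics/c1.png",c[:,:,::-1])
for l,z in (("dish",.064),("soap",.072),("cam_lever",.1)):
  for n in ("top","scene"):
    for s in finder.silhouettes(l,n)[:1]:
        m=s["region"].astype(np.uint8); v=np.argwhere(m)[:,::-1]
        W=np.array([atz(n,p,z)[:2] for p in v]).astype(np.float32)
        r=cv2.minAreaRect(W*1000); print(l,n,s["p"],s["box"],len(v),"rect mm",r)
E
```

```text
dish top 0.83 [230.9, 204.8, 44.5, 30.5] 487 rect mm ((577.730712890625, 64.23410034179688), (116.42839813232422, 66.63239288330078), 85.68425750732422)
dish scene 0.93 [271.6, 214.4, 39.9, 36.9] 379 rect mm ((583.92333984375, 69.4424057006836), (124.00531768798828, 69.51446533203125), 85.55313873291016)
soap top 0.85 [230.6, 205.0, 27.1, 13.6] 392 rect mm ((578.5321655273438, 69.76168823242188), (71.13789367675781, 45.84114074707031), 89.70694732666016)
soap scene 0.7 [272.5, 214.9, 23.0, 24.7] 409 rect mm ((583.4908447265625, 75.84654235839844), (81.01277923583984, 49.32753372192383), 85.3005599975586)
cam_lever top 0.47 [193.3, 197.5, 9.0, 7.6] 72 rect mm ((585.903076171875, 166.68551635742188), (20.385652542114258, 29.918989181518555), 9.272171974182129)
cam_lever scene 0.67 [292.9, 231.9, 11.3, 23.9] 131 rect mm ((587.333251953125, 164.94630432128906), (67.06378936767578, 18.95608901977539), 58.60155487060547)
```

View pics/c1.png

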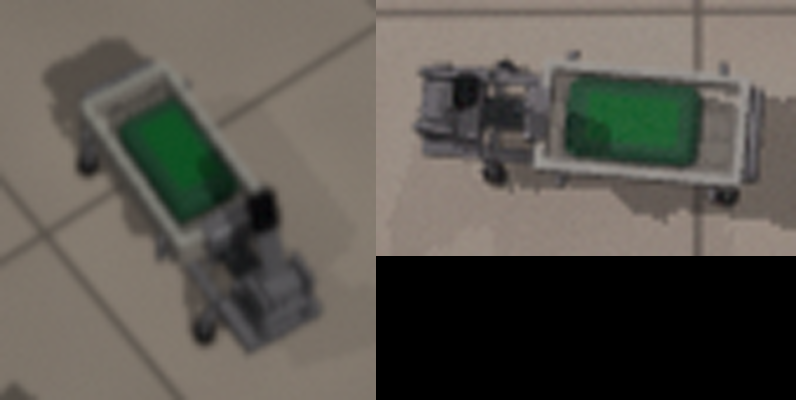

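The crop shows the dish rim's outer corners in the top view at crop pixels (543,64), (754,80), (742,184) and (538,168). The black grip is at about (465,90) in the top crop and (263,208) in the scene crop.

```bash
python3 - <<'E'
from h import *
from scipy.optimize import least_squares as LS
np.set_printoptions(precision=4,suppress=True)
t=np.array([(543,64),(754,80),(742,184),(538,168)],float); t=np.c_[180+(t[:,0]-376)/5.12,180+t[:,1]/5.12]
s=np.array([(83,105),(160,63),(185,247)],float)/4.7+[235,180]
for p in t: print("top",atz("top",p,.064))
for p in s: print("scene",atz("scene",p,.064))
c=lambda sx,sy:np.array([sx*.031,sy*.058,.064])
def W(q,p):
    C,S=np.cos(q[2]),np.sin(q[2]); return np.array([q[0]+C*p[0]-S*p[1],q[1]+S*p[0]+C*p[1],p[2]])
# image left=+y, up=+x
obs=[("top",t[0],c(1,1)),("top",t[1],c(1,-1)),("top",t[2],c(-1,-1)),("top",t[3],c(-1,1))]
obs2=[("scene",s[0],c(1,-1)),("scene",s[1],c(-1,-1)),("scene",s[2],c(1,1))]
for o in (obs,obs2,obs+obs2):
    r=LS(lambda q:np.concatenate([proj(n,W(q,P))-u for n,u,P in o]),[.578,.066,-.07]); q=r.x
    print(q,np.degrees(q[2]),r.fun.reshape(-1,2).tolist())
g=([197.4,197.6]); h=np.array([263,208])/4.7+[235,180]
print("grip",tri(h,g))
for a in(0,.06,.12):
    b=.436-a; P=W(q,[0,.112-.06*np.sin(b),.072+.06*np.cos(b)]); print(a,P,proj("top",P),proj("scene",P),h)
print("pivot",W(q,[0,.112,.072]))
E
```

```text
top [0.6102 0.1188 0.064 ]
top [0.6005 0.0006 0.064 ]
top [0.5421 0.0076 0.064 ]
top [0.5516 0.121  0.064 ]
scene [0.6039 0.0091 0.064 ]
scene [0.5475 0.0119 0.064 ]
scene [0.6137 0.1234 0.064 ]
[ 0.5761  0.062  -0.0818] -4.685999876523443 [[0.526642589680506, -0.5377500690696309], [-0.3570656906786951, -0.6197079944072641], [0.2987025199184927, 0.5640474400096025], [-0.467603944760981, 0.5778181616867641]]
[ 0.5792  0.068  -0.0607] -3.4799501678891884 [[-0.9548899344506481, 0.26170200611650785], [0.8038888747498731, -0.4436918219576853], [0.1565403751769736, 0.12897956313224768]]
[ 0.5772  0.0642 -0.0678] -3.885006773289114 [[-0.4224653988819398, -0.6277575489151559], [-1.2704633520633593, -1.2684937069465718], [-0.3166132021118244, -0.07342996438916316], [-1.1204014279688863, 0.5070288696478826], [-1.0885757818279274, -1.096219287453863], [0.7185926362043347, -1.656060007034597], [-0.28287269628845024, -1.2157444488433669]]
grip (array([0.5864, 0.1544, 0.1236]), np.float64(0.0005032453927440961))
0 [0.5831 0.1507 0.1264] [198.5188 198.748 ] [291.0027 222.0443] [290.9574 224.2553]
0.06 [0.5833 0.154  0.1278] [197.2384 198.5964] [291.7681 222.6923] [290.9574 224.2553]
0.12 [0.5835 0.1574 0.129 ] [195.9362 198.4536] [292.5491 223.4053] [290.9574 224.2553]
pivot [0.5848 0.176  0.072 ]
```

Call:
{"method": "servo_tool", "body": {"increments": [[-3.4,-1.9,0,0,0,0,1],[-3.4,-1.9,0,0,0,0,1],[-3.4,-1.9,0,0,0,0,1],[-3.4,-1.9,0,0,0,0,1],[-3.4,-1.9,0,0,0,0,1]]}}

```text
clock: 1.7
position: [0.3175, 0.3976, 0.2395]
ee_rot: [0.0, 0.164, 0.986, 0.0]
contact_force: [0.4, 0.6, -0.6]
width: 0.0124
gripper_force: 0.0
```

Call:
{"method": "servo_tool", "body": {"increments": [[-3.4,-1.9,0,0,0,0,1],[-3.4,-1.9,0,0,0,0,1],[-3.4,-1.9,0,0,0,0,1],[-3.4,-1.9,0,0,0,0,1],[-3.4,-1.9,0,0,0,0,1]]}}

```text
clock: 2.2
position: [0.4475, 0.2524, 0.2395]
ee_rot: [0.0, 0.165, 0.986, 0.0]
contact_force: [0.6, 0.8, -0.1]
width: -0.0002
gripper_force: 0.0
```

Call:
{"method": "servo_tool", "body": {"increments": [[-3.4,-1.9,0,0,0,0,1],[-3.4,-1.9,0,0,0,0,1],[-3.4,-1.9,0,0,0,0,1],[-3.4,-1.9,0,0,0,0,1],[-3.4,-1.9,0,0,0,0,1]]}}

```text
clock: 2.7
position: [0.5775, 0.1073, 0.2394]
ee_rot: [0.0, 0.165, 0.986, 0.0]
contact_force: [0.5, 0.5, -0.6]
width: 0.0001
gripper_force: 0.0
```

Call:
{"method": "servo_tool", "body": {"increments": [[0,0,0,0,0,7.5,1],[0,0,0,0,0,7.5,1],[0,0,0,0,0,7.5,1],[0,0,0,0,0,7.5,1],[0,0,0,0,0,7.5,1]]}}

```text
clock: 3.2
position: [0.5766, 0.1085, 0.2393]
ee_rot: [-0.0, 0.475, 0.88, 0.0]
contact_force: [-0.1, -1.0, -0.3]
width: 0.0004
gripper_force: 0.0
```

Call:
{"method": "servo_tool", "body": {"increments": [[0,0,0,0,0,7.5,1],[0,0,0,0,0,7.5,1],[0,0,0,0,0,7.5,1],[0,0,0,0,0,7.5,1],[0,0,0,0,0,7.5,1]]}}

```text
clock: 3.7
position: [0.5766, 0.1087, 0.2393]
ee_rot: [-0.0, 0.733, 0.68, 0.0]
contact_force: [-0.1, -0.8, 0.9]
width: -0.0002
gripper_force: 0.0
```

Call:
{"method": "servo_tool", "body": {"increments": [[0,0.3,2.5,0,0,0,1],[0,0,2.5,0,0,0,1],[0,0,2.5,0,0,0,1],[0,0,2.5,0,0,0,1],[0,0,2.1,0,0,0,1]]}}

```text
clock: 4.2
position: [0.5792, 0.1084, 0.117]
ee_rot: [-0.0, 0.731, 0.682, -0.0]
contact_force: [-0.4, -0.2, -0.9]
width: -0.0003
gripper_force: 0.0
```

```bash
python3 - <<'E'
from h import *
print(manip.get_state()["position"])
I={n:optics.get_image(n) for n in ("scene","top")}
a=cv2.resize(I["scene"][170:270,230:330],(398,400),interpolation=cv2.INTER_CUBIC)
b=cv2.resize(I["top"][170:270,175:275],(398,400),interpolation=cv2.INTER_CUBIC)
cv2.imwrite("pics/c2.png",np.hstack([a,b])[:,:,::-1])
E
```

```text
[0.57916818 0.10842676 0.11697887]
```

View pics/c2.png

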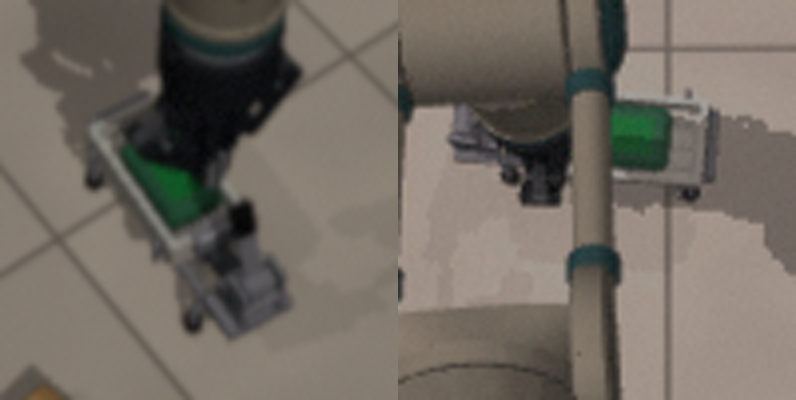

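The fingers are over the dish on the inner side of the lever (black grip at crop (240,215) in the scene half) and clear of the soap, so I'll push along the rack's +y.

Call:
{"method": "servo_tool", "body": {"increments": [[1.2,0,0,0,0,0,1],[1.2,0,0,0,0,0,1],[1.2,0,0,0,0,0,1],[1.2,0,0,0,0,0,1],[1.2,0,0,0,0,0,1]]}}

```text
clock: 4.8
position: [0.5843, 0.1694, 0.1192]
ee_rot: [0.001, 0.731, 0.683, 0.001]
contact_force: [1.2, -2.9, 1.4]
width: -0.0004
gripper_force: 1.3
```

Call:
{"method": "servo_tool", "body": {"increments": [[1.2,0,0,0,0,0,1],[1.2,0,0,0,0,0,1],[1.2,0,0,0,0,0,1],[1.0,0,0,0,0,0,1],[0.7,0,0,0,0,0,1]]}}

```text
clock: 5.3
position: [0.5874, 0.2226, 0.1184]
ee_rot: [-0.0, 0.731, 0.682, 0.0]
contact_force: [0.5, -2.2, 1.4]
width: 0.0003
gripper_force: 0.7
```

```bash
python3 - <<'E'
from h import *
s=manip.get_state();print(s["position"],s["contact_force"])
I={n:optics.get_image(n) for n in ("scene","top")}
a=cv2.resize(I["scene"][170:270,230:330],(398,400),interpolation=cv2.INTER_CUBIC)
b=cv2.resize(I["top"][170:270,175:275],(398,400),interpolation=cv2.INTER_CUBIC)
cv2.imwrite("pics/c3.png",np.hstack([a,b])[:,:,::-1])
E
```

```text
[0.58739326 0.2225936  0.1183973 ] [ 0.45934439 -2.18551754  1.41773336]
```

View pics/c3.png

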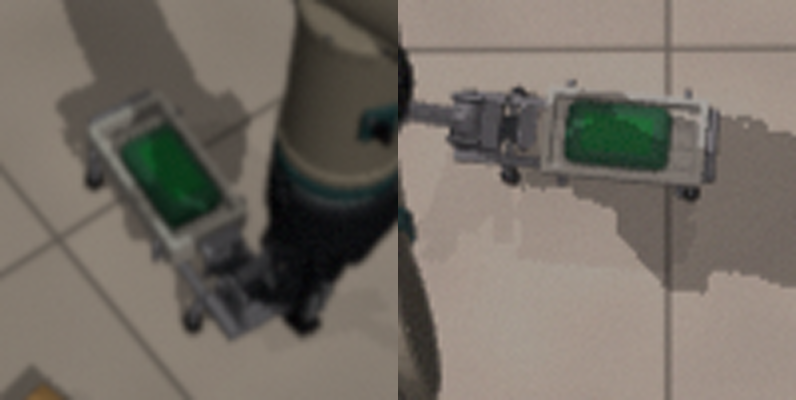

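The lever now lies outwards under the fingers at scene crop (290,310), and the keeper is drawn back. I'll nudge it a little more and then retreat upward.

Call:
{"method": "servo_tool", "body": {"increments": [[0.3,0,0.3,0,0,0,1],[0,0,0,0,0,0,1],[-0.2,0,-1.5,0,0,0,1],[0,0,-4,0,0,0,1],[0,0,-4,0,0,0,1]]}}

```text
clock: 5.9
position: [0.5866, 0.2219, 0.2101]
ee_rot: [-0.001, 0.731, 0.682, -0.001]
contact_force: [0.7, 0.6, -0.4]
width: -0.0002
gripper_force: 0.0
```

Call:
{"method": "servo_tool", "body": {"increments": [[-3.2,0,0,0,0,0,-1],[-3.2,0,0,0,0,0,-1],[-3.2,0,0,0,0,0,-1],[-3.2,0,0,0,0,0,-1],[-3.2,0,0,0,0,0,-1]]}}

```text
clock: 6.4
position: [0.5761, 0.0614, 0.2101]
ee_rot: [-0.0, 0.731, 0.682, 0.0]
contact_force: [0.1, -0.2, 0.2]
width: 0.0723
gripper_force: 0.0
```

```bash
python3 - <<'E'
from h import *
np.set_printoptions(precision=4,suppress=True)
s=manip.get_state();print(s["position"],s["ee_rot"],s["width"],s["contact_force"])
I={n:optics.get_image(n) for n in ("scene","top")}
a=cv2.resize(I["scene"][170:270,230:330],(398,400),interpolation=cv2.INTER_CUBIC)
b=cv2.resize(I["top"][170:270,165:265],(398,400),interpolation=cv2.INTER_CUBIC)
cv2.imwrite("pics/c4.png",np.hstack([a,b])[:,:,::-1])
for l in ("lever_tip","keeper_lip","dish"):
  r={n:finder.tip_of(l,n)[:1] for n in I}
  print(l,[(n,v[0]["at"],v[0]["p"]) for n,v in r.items() if v])
p=[.577,.065];a=np.radians(-4.2)
def W(x,y,z): return [p[0]+np.cos(a)*x-np.sin(a)*y,p[1]+np.sin(a)*x+np.cos(a)*y,z]
print(proj("scene",W(0,.174,.106)),proj("top",W(0,.174,.106)))
E
```

```text
[0.5761 0.0614 0.2101] [-0.0002  0.7312  0.6821  0.0003] 0.07229442301570542 [ 0.1387 -0.206   0.1967]
lever_tip [('scene', [309.7, 249.8], 0.44)]
keeper_lip [('scene', [283.4, 229.6], 0.58), ('top', [210.1, 203.4], 0.45)]
dish [('scene', [274.1, 220.0], 0.7), ('top', [231.7, 206.8], 0.68)]
[310.0043 251.5482] [167.8411 197.6105]
```

View pics/c4.png

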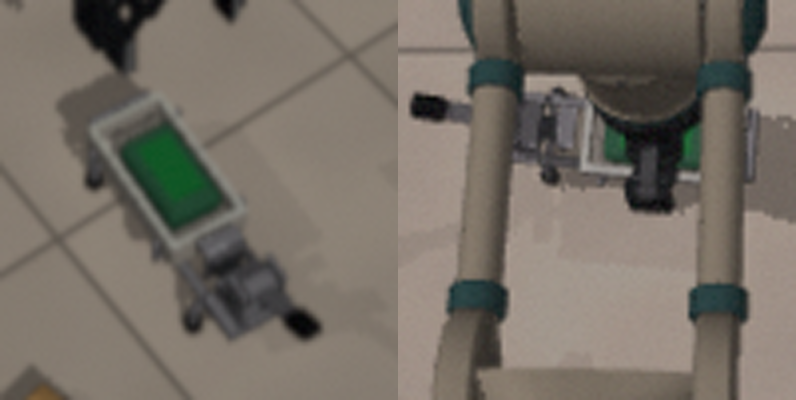

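The lever is fully over: its black tip sits at scene pixel (309.7,249.8), against a predicted (310,251.5) for free. The dish is still seated and the open fingers are above its middle, so I'll descend.

Call:
{"method": "servo_tool", "body": {"increments": [[0.5,0.1,0,0,0,0,-1],[0,0,2.5,0,0,0,-1],[0,0,3,0,0,0,-1],[0,0,3,0,0,0,-1],[0,0,2,0,0,0,-1]]}}

```text
clock: 7.3
position: [0.5768, 0.0687, 0.1033]
ee_rot: [-0.001, 0.731, 0.683, -0.001]
contact_force: [0.7, -0.6, -0.1]
width: 0.0854
gripper_force: 0.0
```

Call:
{"method": "servo_tool", "body": {"increments": [[0,0,1.5,0,0,0,-1],[0,0,1.5,0,0,0,-1],[0,0,1.5,0,0,0,-1],[0,0,1.5,0,0,0,-1],[0,0,1.0,0,0,0,-1]]}}

```text
clock: 7.8
position: [0.5774, 0.0685, 0.0342]
ee_rot: [-0.0, 0.731, 0.683, -0.0]
contact_force: [0.1, -1.4, 0.2]
width: 0.0854
gripper_force: 0.0
```

Call:
{"method": "servo_tool", "body": {"increments": [[0,0,0,0,0,0,-1],[0,0,0,0,0,0,-0.1],[0,0,0,0,0,0,0],[0,0,0,0,0,0,0.2],[0,0,0,0,0,0,0.2]], "squeeze": 20}}

```text
clock: 8.3
position: [0.5787, 0.0677, 0.0363]
ee_rot: [0.001, 0.731, 0.682, 0.001]
contact_force: [0.1, 1.5, 3.5]
width: 0.0618
gripper_force: 22.7
```

Call:
{"method": "servo_tool", "body": {"increments": [[0,0,0,0,0,0,0.3],[0,0,0,0,0,0,0.3],[0,0,-0.2,0,0,0,0.3],[0,0,-0.3,0,0,0,0.3],[0,0,-0.4,0,0,0,0.3]], "squeeze": 40}}

```text
clock: 8.8
position: [0.5778, 0.0672, 0.0439]
ee_rot: [-0.0, 0.731, 0.682, -0.0]
contact_force: [2.4, -0.4, -3.9]
width: 0.0612
gripper_force: 44.2
```

Call:
{"method": "servo_tool", "body": {"increments": [[0,0,-0.6,0,0,0,0.3],[0,0,-0.7,0,0,0,0.3],[0,0,-0.7,0,0,0,0.3],[0,0,-0.7,0,0,0,0.3],[0,0,-0.7,0,0,0,0.3]]}}

```text
clock: 9.3
position: [0.5774, 0.0675, 0.079]
ee_rot: [-0.0, 0.731, 0.682, -0.0]
contact_force: [0.1, -0.0, -2.2]
width: 0.0616
gripper_force: 44.4
```

Call:
{"method": "servo_tool", "body": {"increments": [[0,0,-1,0,0,0,0.3],[0,0,-1,0,0,0,0.3],[0,0,-1,0,0,0,0.3],[0,0,-1,0,0,0,0.3],[0,0,-0.8,0,0,0,0.3]]}}

```text
clock: 9.8
position: [0.578, 0.0675, 0.1274]
ee_rot: [0.0, 0.731, 0.682, 0.0]
contact_force: [0.1, -0.1, -2.3]
width: 0.0614
gripper_force: 44.4
```

Call:
{"method": "servo_tool", "body": {"increments": [[0,0,-0.6,0,0,0,0.3],[0,0,-0.3,0,0,0,0.3],[0,0,0,0,0,0,0.3],[0,0,0,0,0,0,0.3],[0,0,0,0,0,0,0.3]]}}

```text
clock: 10.3
position: [0.5774, 0.0675, 0.1348]
ee_rot: [-0.0, 0.731, 0.682, -0.0]
contact_force: [-0.5, -0.3, -2.8]
width: 0.0615
gripper_force: 44.4
```

```bash
python3 - <<'E'
from h import *
np.set_printoptions(precision=4,suppress=True)
s=manip.get_state();print(s["position"],s["ee_rot"],s["width"],s["gripper_force"],s["contact_force"],s["qd"])
I=optics.get_image("scene")
cv2.imwrite("pics/c5.png",cv2.resize(I[140:270,220:350],(560,560),interpolation=cv2.INTER_CUBIC)[:,:,::-1])
E
```

```text
[0.5774 0.0675 0.1348] [-0.0004  0.7311  0.6823 -0.0004] 0.06151183413834124 44.41312216222286 [-0.5319 -0.2766 -2.7766] [ 0.0006  0.0008 -0.0002 -0.0003 -0.001   0.0014]
```

View pics/c5.png

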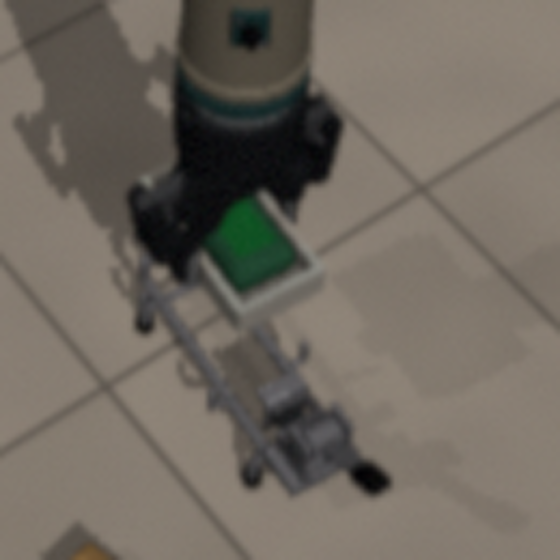

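The dish is clear of the rack with the soap in it, and its free-end rim corners are at crop (240,315) and (322,268). I'll check that it is level against a projection, and let 0.5 s pass first.

Call:
{"method": "servo_tool", "body": {"increments": [[0,0,0,0,0,0,0.3],[0,0,0,0,0,0,0.3],[0,0,0,0,0,0,0.3],[0,0,0,0,0,0,0.3],[0,0,0,0,0,0,0.3]]}}

```text
clock: 10.85
position: [0.5778, 0.0675, 0.1353]
ee_rot: [0.0, 0.731, 0.682, 0.0]
contact_force: [-0.2, 0.3, -3.3]
width: 0.0617
gripper_force: 44.4
```

```bash
python3 - <<'E'
from h import *
I=optics.get_image("scene")
a=np.radians(-4.2);c,s=np.cos(a),np.sin(a)
J=cv2.resize(I[140:270,220:350],(560,560),interpolation=cv2.INTER_CUBIC)
for tilt,col in ((0,(255,0,0)),(.12,(255,255,0)),(-.12,(0,0,255))):
    P=[]
    for x,y in ((-.031,.02),(-.031,.058),(.031,.058),(.031,.02)):
        p=proj("scene",[.5775+c*x-s*y,.065+s*x+c*y,.1625+tilt*y]); P.append((p-[220,140])*560/130)
    cv2.polylines(J,[np.int32(P)],False,col,1)
cv2.imwrite("pics/c6.png",J[100:400,100:500][:,:,::-1])
E
```

```text
(no output)
```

View pics/c6.png

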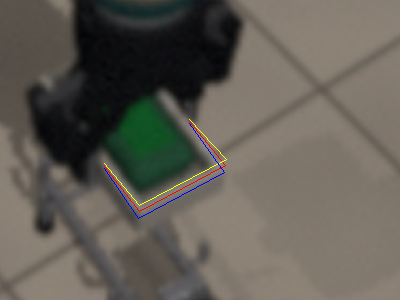

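The dish's end rim, at about (138,205) to (225,165), lies on the level prediction well within the allowed tilt. I'll hand it in.

```bash
python3 -c "
from rig import manip
print(manip.sign_off())"
```

```text
the job is handed in; nothing more can be done
None
```

I flipped the lever fully over, then lifted the dish with the soap in it, and handed the job in with the dish held about 10 cm above its seat and level as far as the camera shows; no verdict came back.

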